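# Put the potter's tools away in the lidded tub

## Robot

A 6-joint arm with a two-finger parallel gripper is mounted at the origin on the work surface. World frame = base frame: x ahead of the robot, y to its left, z up, the work surface at z = 0. Lengths are in m, angles in degrees, forces in N, time in s.
With the tool pointing down it reaches from about 0.3 to 0.775 m from the base axis. Payload 14.6 kg.
Tool frame: the origin (TCP) lies at the very end of the fingers, on their centre line; the grasp point (between the pads) lies 19 mm behind it (bot.grip_depth is the distance from the TCP to the grasp point, in m); z points along the fingers, y is the line along which they close (so a half turn about z gives the same grasp; the last joint's range is limited). The gripper opens to 94 mm and grips with 3 to 60 N. Pads are 16 mm wide; open, the fingers measure 119 mm over their backs; the gripper's body (75 mm by 177 mm) begins 78 mm behind the grasp point.
Start: joints at [69.637, 17.183, 87.147, -0, 75.671, -3.816], TCP at [0.157, 0.527, 0.205] pointing down, gripper open.
Joint ranges: [-173.82, 173.82], [-45.26, 126.66], [13.44, 144.39], [-59.66, 239.66], [0, 175.72], [-146.38, 146.38]. Speed limits (degrees/s): [127.2, 127.2, 147.25, 180, 180, 180].

## Interface

Orientations are given as [roll, pitch, yaw] about the fixed x, y, z axes, in that order (R = Rz(yaw) Ry(pitch) Rx(roll)).
In Python, from bench import bot gives the robot as it stands.
- The arm moves only by the tool play_rows, never from a script. Its argument "rows" is a list of rows, each a list of 3 entries, a list of its own where there are three numbers: the opening, from 0 (shut) to 1 (fully open), then the shift along the world's x, y, z in mm, then the turn, a rotation vector about the world's x, y, z in rad. A call has 1 to 5 rows; each row shifts and turns the commanded pose from where the row before left it; what a row does not reach is not made up. A row lasts 1/12 s, in which the tool goes at most 41.7 mm and 7.16 degrees, less where a joint would pass 70% of its speed; a pose out of reach is approached as far as the arm can. A call with a gripper value outside its range is refused whole. The fingers move at their own pace and stop on an object; "force" is the grip in N (left out, the last holds). Time passes only in rows, so rows that do not move let the fingers close. It gives the time, the measured TCP pose, the force, the opening and the grip force at its end, in the units of the state.
- bot.observe(): the state, without advancing time (a new reading comes with each control period).
- bot.camera(name): name is "side" or "top" or "wrist"; returns a dict with "pixels" (384x512x3 uint8, red, green, blue), "z_map" (384x512 float32, m along the optical axis (not along the pixel's ray), 0 where there is no reading), "K" (3x3 intrinsics, pixels), "R" (3x3) and "t" (3): a world point X has camera coordinates R X + t. Camera axes: x right, y down, z forward; pixel columns grow to the right and rows downward; lengths in m; the calibration is good to about 2 mm. The wrist camera is an equidistant fisheye: a pixel r from the principal point sees the ray r / f radians off the axis. A picture is of the moment at which its call begins.
- bot.sign_off(): hands the job in; it is judged then, once.
Trained networks look in a picture, given as the dict that the camera call returned (one of the last four; its "shot" number tells which), for a name from the list of things; names that differ only in an ending like _2 or _b are one class to them, and where a whole thing is asked for, a point or a joint stands for the part that bears it (a point fixed in the world has none). Each returns a list of dicts, best first, with "confidence" (0 to 1); they miss things now and then, are a little off and sometimes report something else, mostly with a low value. They report only what shows in the picture. A call takes as long as a camera call. They do not tell look-alikes from the thing itself.
- bot.masks_of(picture, name): "pixels" (384x512 bool, what is visible of it) and "rect" ([centre column, centre row, width, height] in pixels, round what is visible of it).
The state is a dict: "time_s": time; "joint_pos": joint angles; "dq": joint speeds; "joint_efforts": joint torques, N m; "ee_pos": TCP position; "tool_rot": TCP orientation; "ft_force": force on the tool from outside, world axes, zero at the start; "moment": the same for the moment, N m; "opening": opening from 0.0 (shut) to 1.0 (fully open); "grip_force": force on a finger pad.
Only numpy, scipy, OpenCV 4.12 (cv2) and the standard library are available. Lean on these libraries where they do the work, as an engineer would, in place of code of your own. Each camera call takes 0.05 s, during which the arm holds its last target. There are 200 camera calls.

## Task

Put the pottery tools away: lift the lid off the round terracotta tub by its knob, lay it flat, knob up, on the middle of the cork mat, and with the lid there put every tool lying on the bench into the tub. Then set the lid back on so that it sits down level in the tub's rim, and after that slide the closed tub along the bench, without lifting or tipping it, until it stands wholly on the dark round slate. Leave the bowl on its board, the jug and the glass jar where they are.

Things in the scene. Friction and masses are not known exactly. Their poses are not given: they have to be found in the camera images.
- tub: Open round terracotta tub, straight-sided, loose on the bench, 0.5 kg, outside diameter 190 mm, 105 mm high, wall 11 mm (inside diameter 168 mm), floor 8 mm thick. Origin at the centre of its underside, z up. Too wide to grasp across. Slides on the bench when pushed low on its side (under 15 N with everything in it).
- lid: Loose wooden lid, 0.18 kg: disc 180 mm across, 8 thick, over a chamfered plug 160 across, 10 deep, that drops into the tub's mouth with 4 mm play; on top a central knob, a plain cylinder 34 across, 34 high. Origin at the centre of the plug's underside, z up; disc top at z 18, knob top at z 52. Closed (as at the start), the disc rests on the rim, lid origin 95 mm above the tub's origin.
- lid_knob (a point): Point on the lid's axis at the height to grip the knob, 41 mm above the lid's origin (11 mm below the knob's top).
- mat: Round cork mat fixed on the bench, 190 mm across, 6 mm thick, where the lid is laid. Origin at the centre of its underside.
- slate: Dark round slate let into the bench, flush with it (nothing to catch on), 240 mm across: the tub's final place. Origin at its centre, at bench height. Some of the tools may lie on it at the start.
- rib: Tool (None if absent): flat light-wood potter's rib, square at one end (-x) and rounded at the other, 75 mm long (x, from -37.5 to +37.5 mm), 46 mm wide (y), 14 mm thick (z). Origin at the centre of its underside; starts lying flat.
- comb: Tool (None if absent): flat aluminium texturing comb with three teeth at its +x end, 74 mm long (x, from -37 to +37 mm), 42 mm wide (y), 12 mm thick (z). Origin at the centre of its underside; starts lying flat.
- prop: Tool (None if absent): white ceramic kiln prop, a square bar 74 mm long (x), 32 mm wide (y), 32 mm high (z). Origin at the centre of its underside; starts lying.
- block: Tool (None if absent): smoothing block, cork sole 72 x 40 x 16 mm with a wooden grip 72 x 26 x 16 mm on top, so 72 mm long (x), 40 mm wide (y) and 32 mm high (z). Origin at the centre of its underside.
- stamp: Tool (None if absent): stamp standing on its square plaster head 44 x 44 x 20 mm, with a round upright wooden handle 24 mm across from z 20 to 56 mm. Origin at the centre of the head's underside, z along the handle. Can be knocked over.
- bowl: Bystander: freshly thrown white bowl (144 mm across) stuck on its round plywood board (180 mm), 62 mm high in all. Origin at the centre of the underside.
- jug: Bystander: blue water jug, 84 mm across, 100 mm high. Origin at the centre of the underside.
- jar: Bystander: amber glass jar with a white cap, 70 mm across, 65 mm high. Origin at the centre of the underside.
Things that resemble listed ones, but are neither listed nor needed, are in the scene too. What is meant by the block is not green or pink, and is the smaller of those in its own colour.

How it is judged:
By the outcome, as a careful person would: the job done as asked, in the order asked, and still so for the second after the job is handed in, with the robot touching nothing.
Of rib, comb, prop, block, stamp only 3 to 5 are there at a start; the rules pass over those that are not, and their reading is None.
At some moment in a run one of rib, comb, prop, block, stamp may be knocked a few centimetres aside while the robot is not near it.
Once in a run the grip may slacken for a moment while it holds something.
It also fails if it takes over 210 s, if anything falls off the work surface, if the arm or the gripper's body presses on something with over 40 N, if the wrist force passes 120 N, or if a joint passes its speed limit or range.

## Working session

There is one attempt and no reset: what is moved stays moved. The work goes in short steps, Python scripts to look and compute and a tool call to move; the robot and the scene stay as the last step left them, time stands still between calls to the robot, and variables do not carry over. Pictures are saved under pics/ and viewed, at most 14 in all, crops included, and the job is handed in when it is done.

Besides the shell and the picture viewer there is one more tool, called after "Request:" as name(argument=value, ...) on one line, values as JSON. play_rows: Moves the arm, as the interface text tells. Its arguments: {"type":"object","properties":{"rows":{"type":"array","items":{"type":"array"}},"force":{"type":"number"}},"required":["rows"]}

```bash
mkdir -p pics; ls; cat > h.py <<'E'
import numpy as np, cv2
from bench import bot
def save(c,n): cv2.imwrite(f'pics/{n}.png',c['pixels'][:,:,::-1])
def pts(c,m=None):
    z=c['z_map']; v,u=np.indices(z.shape); K=c['K']
    ok=z>0
    if m is not None: ok&=m
    v,u,z=v[ok],u[ok],z[ok]
    P=np.stack([(u-K[0,2])/K[0,0]*z,(v-K[1,2])/K[1,1]*z,z],1)
    return (P-c['t'])@c['R']
E
python3 - <<'E'
from h import *
s=bot.camera('side'); t=bot.camera('top')
im=np.vstack([t['pixels'],s['pixels']])
cv2.imwrite('pics/top0.png',t['pixels'][:,:,::-1]);cv2.imwrite('pics/side0.png',s['pixels'][:,:,::-1])
for n in ['tub','lid','mat','slate','rib','comb','prop','block','stamp','bowl','jug','jar','lid_knob']:
    for d in bot.masks_of(t,n)[:4]:
        P=pts(t,d['pixels']); 
        if len(P)<5: continue
        m=np.median(P,0); print(n,round(d['confidence'],2),np.round(d['rect']).tolist(),m.round(3).tolist(),'zmax',np.percentile(P[:,2],97).round(3))
print(t['K'],t['R'],t['t'])
E
```

```text
pics
tub 0.79 [314.0, 204.0, 63.0, 33.0] [0.469, -0.041, 0.093] zmax 0.111
tub 0.3 [205.0, 162.0, 59.0, 56.0] [0.648, 0.258, 0.007] zmax 0.014
lid 0.98 [314.0, 188.0, 58.0, 55.0] [0.531, -0.095, 0.114] zmax 0.146
mat 0.89 [205.0, 162.0, 59.0, 54.0] [0.649, 0.258, 0.007] zmax 0.014
slate 0.83 [382.0, 215.0, 70.0, 65.0] [0.471, -0.328, 0.002] zmax 0.009
rib 0.64 [157.0, 199.0, 17.0, 22.0] [0.516, 0.415, 0.015] zmax 0.021
rib 0.4 [346.0, 142.0, 50.0, 55.0] [0.722, -0.218, 0.023] zmax 0.065
prop 0.74 [223.0, 221.0, 19.0, 24.0] [0.446, 0.198, 0.033] zmax 0.039
block 0.84 [167.0, 244.0, 34.0, 23.0] [0.376, 0.377, 0.042] zmax 0.051
block 0.84 [113.0, 178.0, 38.0, 14.0] [0.598, 0.543, 0.042] zmax 0.051
block 0.61 [199.0, 266.0, 18.0, 23.0] [0.306, 0.27, 0.03] zmax 0.038
block 0.6 [191.0, 208.0, 15.0, 23.0] [0.487, 0.304, 0.03] zmax 0.039
stamp 0.53 [386.0, 222.0, 19.0, 12.0] [0.429, -0.327, 0.023] zmax 0.06
bowl 0.8 [346.0, 140.0, 49.0, 49.0] [0.723, -0.217, 0.024] zmax 0.065
jug 0.7 [271.0, 126.0, 36.0, 34.0] [0.767, 0.026, 0.04] zmax 0.103
jar 0.7 [405.0, 152.0, 25.0, 28.0] [0.665, -0.39, 0.063] zmax 0.071
jar 0.26 [314.0, 189.0, 61.0, 52.0] [0.532, -0.094, 0.114] zmax 0.145
lid_knob 0.91 [314.0, 191.0, 60.0, 59.0] [0.531, -0.095, 0.114] zmax 0.145
[[472.57353536   0.         264.51097909]
 [  0.         472.57353536 190.45477491]
 [  0.           0.           1.        ]] [[-0.011847   -0.99987797  0.01018334]
 [-0.98540656  0.00994491 -0.16992648]
 [ 0.16980447 -0.01204785 -0.98540413]] [0.06523848 0.54180644 1.48595036]
```

```bash
python3 - <<'E'
from h import *
a=cv2.imread('pics/top0.png'); b=cv2.imread('pics/side0.png')
cv2.imwrite('pics/topz.png',cv2.resize(a[90:300,80:460],(800,442),interpolation=cv2.INTER_CUBIC))
E
```

```text
(no output)
```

View pics/topz.png

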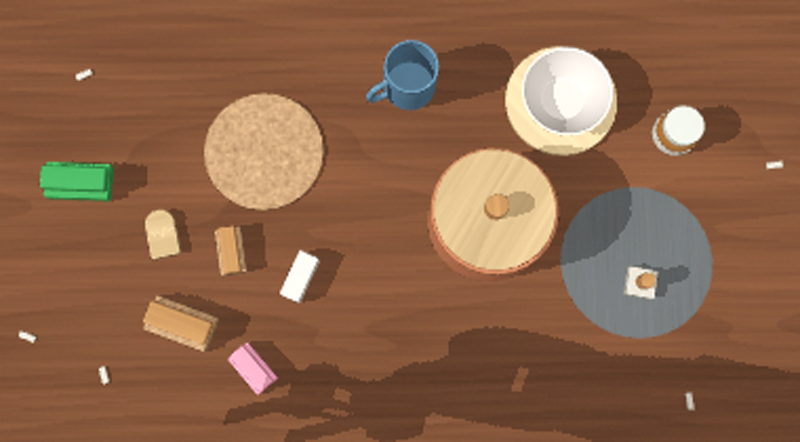

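View pics/side0.png

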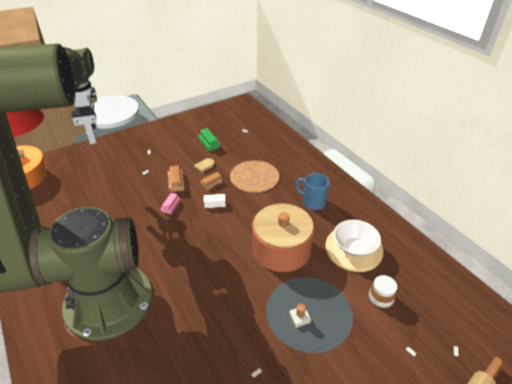

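The top view (zoomed crop) shows:
- the closed tub at (495,210), the mat at (264,152) and the slate at (637,262), with the stamp standing on it at (642,283)
- the rib at (162,233) and the prop at (300,276)
- two tan blocks: the small one at (230,250), which is the one meant, and a larger one at (180,323)
- green and pink decoys

There is no comb. The side view agrees.

```bash
cat >> h.py <<'E'
def rect(P):
    (c,(w,h),a)=cv2.minAreaRect((P[:,:2]*1000).astype(np.float32))
    if w<h: w,h,a=h,w,a+90
    return np.round(c,1),round(w,1),round(h,1),round((a+90)%180-90,1)
def tool(c,lo,hi,ctr,r=0.06):
    P=pts(c); k=(P[:,2]>lo)&(P[:,2]<hi)&(np.hypot(*(P[:,:2]-np.array(ctr)).T)<r)
    P=P[k]; return P
def st():
    s=bot.observe(); print('t',round(s['time_s'],2),'pos',np.round(np.array(s['ee_pos'])*1000,1),'rot',np.round(s['tool_rot'],2),'q',np.round(s['joint_pos'],1),'F',np.round(s['ft_force'],1),'op',round(s['opening'],3),'g',round(s['grip_force'],1))
E
python3 - <<'E'
from h import *
t=bot.camera('top')
for n,lo,hi,c,r in [('rib',.008,.03,(.516,.415),.06),('block',.01,.05,(.487,.304),.055),('blocktop',.025,.05,(.487,.304),.055),('prop',.02,.05,(.446,.198),.06),('stamphead',.01,.03,(.425,-.33),.05),('stamphandle',.045,.07,(.43,-.33),.05),('bigblock',.02,.06,(.376,.377),.07),('knob',.13,.16,(.531,-.095),.05),('disc',.1,.12,(.531,-.095),.12)]:
    P=tool(t,lo,hi,c,r); print(n,len(P),rect(P),np.round(P.mean(0)*1000,1), np.round(cv2.minEnclosingCircle((P[:,:2]*1000).astype(np.float32))[0],1))
for n in ['mat','slate']:
    m=bot.masks_of(t,n)[0]['pixels']; P=pts(t,m); print(n,rect(P),cv2.minEnclosingCircle((P[:,:2]*1000).astype(np.float32)))
st()
w=bot.camera('wrist'); save(w,'w0')
E
```

```text
rib 309 (array([514.5, 405. ]), 94.7, 91.9, -23.3) [516.1 413.7  15.1] [514.1 413.9]
block 276 (array([487.7, 311.8]), 97.3, 50.9, 6.8) [487.9 305.6  27.3] [489.5 296.6]
blocktop 178 (array([489.5, 307.3]), 71.6, 26.8, 9.4) [489.  306.9  32.8] [489.8 307.9]
prop 232 (array([447.3, 199.1]), 74.0, 32.5, -24.6) [446.6 198.6  33. ] [446.3 197.7]
stamphead 138 (array([ 427. , -324.8]), 66.7, 57.0, 81.8) [ 430.2 -327.2   20.1] [ 426.  -324.7]
stamphandle 47 (array([ 431.6, -330.8]), 22.4, 21.9, -72.1) [ 432.  -330.4   56.1] [ 432.6 -331.4]
bigblock 529 (array([377.3, 380.6]), 101.6, 55.4, 69.0) [377.  379.2  38.8] [374.6 381.4]
knob 102 (array([533.2, -94.8]), 32.3, 30.0, -47.2) [532.9 -94.8 146.7] [533.1 -95.1]
disc 2638 (array([534.7, -96.2]), 188.4, 185.0, -1.8) [530.7 -94.9 113.3] [534. -96.]
mat (array([649.6, 257.8]), 188.2, 186.1, 43.9) ((649.9351806640625, 259.203125), 96.60491180419922)
slate (array([ 468. , -329.6]), 237.6, 236.6, 24.6) ((467.806396484375, -330.6459045410156), 121.84062194824219)
t 0.9 pos [156.6 527.2 205.5] rot [180.     0.   163.45] q [69.6 17.2 87.1  0.  75.7 -3.8] F [-0.7  0.2 -0.1] op 1.003 g 0.0
```

Request:
play_rows(rows=[[1,[19,-31,2],[0,0,0]],[1,[19,-31,2],[0,0,0]],[1,[19,-31,2],[0,0,0]],[1,[19,-31,2],[0,0,0]],[1,[19,-31,2],[0,0,0]]], force=40)

```text
time_s: 1.37
ee_pos: [0.2521, 0.3707, 0.2156]
tool_rot: [180.0, 0.0, 163.5]
ft_force: [1.0, 0.4, 0.2]
opening: 1.002
grip_force: 0.0
```

Request:
play_rows(rows=[[1,[19,-31,0],[0,0,0]],[1,[19,-31,0],[0,0,0]],[1,[19,-31,0],[0,0,0]],[1,[19,-31,0],[0,0,0]],[1,[19,-31,0],[0,0,0]]])

```text
time_s: 1.78
ee_pos: [0.3472, 0.2156, 0.2157]
tool_rot: [180.0, 0.0, 163.5]
ft_force: [0.3, 0.5, 0.2]
opening: 1.0
grip_force: 0.0
```

Request:
play_rows(rows=[[1,[19,-31,0],[0,0,0]],[1,[19,-31,0],[0,0,0]],[1,[19,-31,0],[0,0,0]],[1,[19,-31,0],[0,0,0]],[1,[19,-31,0],[0,0,0]]])

```text
time_s: 2.2
ee_pos: [0.4423, 0.0604, 0.2157]
tool_rot: [180.0, 0.0, 163.4]
ft_force: [-0.2, -0.5, 0.2]
opening: 1.001
grip_force: 0.0
```

Request:
play_rows(rows=[[0.7,[19,-31,0],[0,0,0]],[0.7,[19,-31,0],[0,0,0]],[0.7,[19,-31,0],[0,0,0]],[0.7,[19,-31,0],[0,0,0]],[0.7,[15,-31,0],[0,0,0]]])

```text
time_s: 2.62
ee_pos: [0.5335, -0.0946, 0.2154]
tool_rot: [180.0, 0.0, 163.4]
ft_force: [0.8, 0.7, 0.5]
opening: 0.71
grip_force: 0.0
```

Request:
play_rows(rows=[[0.7,[0,0,-30],[0,0,0]],[0.7,[0,0,-30],[0,0,0]],[0.7,[0,0,-20],[0,0,0]],[0.7,[0,0,-12],[0,0,0]],[0.7,[0,0,-5],[0,0,0]]])

```text
time_s: 3.03
ee_pos: [0.5318, -0.0927, 0.1164]
tool_rot: [-180.0, -0.2, 163.4]
ft_force: [0.2, -1.1, 0.5]
opening: 0.7
grip_force: 0.0
```

Request:
play_rows(rows=[[0,[0,0,0],[0,0,0]],[0,[0,0,0],[0,0,0]],[0,[0,0,0],[0,0,0]],[0,[0,0,0],[0,0,0]],[0,[0,0,0],[0,0,0]]])

```text
time_s: 3.45
ee_pos: [0.5329, -0.0931, 0.1193]
tool_rot: [-180.0, 0.1, 163.5]
ft_force: [-4.2, -11.3, 10.2]
opening: 0.382
grip_force: 6.3
```

Request:
play_rows(rows=[[0,[0,0,10],[0,0,0]],[0,[0,0,20],[0,0,0]],[0,[0,0,30],[0,0,0]],[0,[0,0,20],[0,0,0]],[0,[0,0,10],[0,0,0]]])

```text
time_s: 3.87
ee_pos: [0.5334, -0.0928, 0.2118]
tool_rot: [180.0, 0.2, 163.5]
ft_force: [-0.7, -0.3, -1.4]
opening: 0.354
grip_force: 40.0
```

Request:
play_rows(rows=[[0,[12,30,0],[0,0,0]],[0,[12,35,0],[0,0,0]],[0,[12,35,0],[0,0,0]],[0,[12,35,0],[0,0,0]],[0,[12,35,0],[0,0,0]]])

```text
time_s: 4.28
ee_pos: [0.5927, 0.079, 0.2081]
tool_rot: [-180.0, -0.0, 163.4]
ft_force: [0.4, 0.0, -2.5]
opening: 0.353
grip_force: 40.0
```

Request:
play_rows(rows=[[0,[12,35,0],[0,0,0]],[0,[12,35,0],[0,0,0]],[0,[12,35,0],[0,0,0]],[0,[11,35,0],[0,0,0]],[0,[10,35,0],[0,0,0]]])

```text
time_s: 4.7
ee_pos: [0.6497, 0.2541, 0.2078]
tool_rot: [-180.0, -0.0, 163.5]
ft_force: [-0.3, -0.3, -1.1]
opening: 0.354
grip_force: 40.0
```

```bash
python3 - <<'E'
from h import *
t=bot.camera('top'); st()
P=pts(t); 
m=bot.masks_of(t,'tub')
for d in m: print(d['confidence'],d['rect'])
r=np.hypot(*(P[:,:2]-[.533,-.096]).T); Q=P[(r<.13)&(P[:,2]>.095)&(P[:,2]<.115)]
print('rim',len(Q),cv2.minEnclosingCircle((Q[:,:2]*1000).astype(np.float32)),rect(Q))
r=np.hypot(*(P[:,:2]-[.65,.258]).T); Q=P[(r<.12)&(P[:,2]>.19)&(P[:,2]<.225)]
print('lid',len(Q),cv2.minEnclosingCircle((Q[:,:2]*1000).astype(np.float32)),rect(Q),np.median(Q,0))
save(t,'t1')
E
```

```text
t 4.75 pos [649.6 259.9 206.8] rot [ 1.7996e+02 -1.1000e-01  1.6368e+02] q [ 18.8  37.3  57.9   0.1  84.9 -54.9] F [ 0.5  4.6 -1. ] op 0.354 g 40.0
rim 676 ((533.2113647460938, -95.59856414794922), 94.81243896484375) (array([533.2, -95.3]), 188.1, 187.4, -23.0)
lid 190 ((651.078125, 253.3707275390625), 89.38502502441406) (array([673.6, 247.6]), 170.8, 119.5, 85.3) [0.65740843 0.17881239 0.2023139 ]
```

Request:
play_rows(rows=[[0,[0,2,-30],[0,0,0]],[0,[0,1,-38],[0,0,0]],[0,[0,0,-38],[0,0,0]],[0,[0,0,-36],[0,0,0]],[0,[0,0,-22],[0,0,0]]])

```text
time_s: 5.22
ee_pos: [0.6477, 0.2541, 0.0397]
tool_rot: [-179.8, -0.3, 163.4]
ft_force: [0.0, 0.6, -0.9]
opening: 0.355
grip_force: 40.0
```

Request:
play_rows(rows=[[0,[0,0,-8],[0,0,0]],[0,[0,0,-3],[0,0,0]],[0,[0,0,-2],[0,0,0]],[0,[0,0,-2],[0,0,0]],[0,[0,0,0],[0,0,0]]])

```text
time_s: 5.63
ee_pos: [0.6504, 0.2554, 0.031]
tool_rot: [179.9, 0.1, 163.4]
ft_force: [0.2, -0.3, -0.5]
opening: 0.358
grip_force: 40.0
```

Request:
play_rows(rows=[[0,[0,0,-1],[0,0,0]],[0,[0,0,-1],[0,0,0]],[0.5,[0,0,0],[0,0,0]],[0.7,[0,0,0],[0,0,0]],[0.7,[0,0,0],[0,0,0]]])

```text
time_s: 6.05
ee_pos: [0.6498, 0.2553, 0.028]
tool_rot: [180.0, 0.0, 163.5]
ft_force: [-0.2, 0.4, -0.3]
opening: 0.53
grip_force: 0.0
```

Request:
play_rows(rows=[[0.7,[0,0,20],[0,0,0]],[1,[0,0,35],[0,0,0]],[1,[0,0,40],[0,0,0]],[1,[-30,0,25],[0,0,-0.12]],[1,[-33,-10,0],[0,0,-0.12]]])

```text
time_s: 6.47
ee_pos: [0.5884, 0.2467, 0.1532]
tool_rot: [179.6, 0.3, 149.4]
ft_force: [1.2, 0.6, 0.4]
opening: 0.885
grip_force: 0.0
```

```bash
python3 - <<'E'
from h import *
st()
t=bot.camera('top'); save(t,'t2')
P=pts(t)
r=np.hypot(*(P[:,:2]-[.65,.258]).T); Q=P[(r<.12)&(P[:,2]>.015)&(P[:,2]<.035)]
print('lid',len(Q),cv2.minEnclosingCircle((Q[:,:2]*1000).astype(np.float32)),np.median(Q,0))
for n,lo,hi,c,r in [('blocktop',.025,.05,(.489,.307),.055),('prop',.02,.05,(.447,.199),.06)]:
    P=tool(t,lo,hi,c,r); print(n,len(P),rect(P))
for d in bot.masks_of(t,'rib')[:2]:
    P=pts(t,cv2.erode(d['pixels'].astype(np.uint8),np.ones((2,2)))>0); P=P[P[:,2]>.008]; print('rib',d['confidence'],d['rect'],rect(P),P.mean(0))
E
```

```text
t 6.47 pos [588.4 246.7 153.2] rot [179.58   0.33 149.43] q [ 19.4  30.5  75.5   0.   73.5 -40. ] F [1.2 0.6 0.4] op 0.885 g 0.0
lid 379 ((653.5853881835938, 252.8860321044922), 88.78443145751953) [0.67666431 0.1989725  0.02539277]
blocktop 0 (array([0., 0.]), 0.0, 0.0, 0.0)
prop 0 (array([0., 0.]), 0.0, 0.0, 0.0)
rib 0.56 [157.6, 200.2, 21.2, 28.1] (array([517.6, 413.5]), 72.3, 43.4, 12.6) [0.5153128  0.41204538 0.01505   ]
```

Request:
play_rows(rows=[[1,[-20,12,0],[0,0,-0.12]],[1,[-20,12,0],[0,0,-0.12]],[1,[-20,12,0],[0,0,-0.12]],[1,[-20,12,0],[0,0,-0.12]],[1,[-19,12,0],[0,0,-0.12]]])

```text
time_s: 6.98
ee_pos: [0.487, 0.3058, 0.1475]
tool_rot: [180.0, -0.0, 115.0]
ft_force: [0.6, 0.0, -0.1]
opening: 0.995
grip_force: 0.0
```

Request:
play_rows(rows=[[1,[0,0,0],[0,0,-0.12]],[1,[0,0,0],[0,0,-0.12]],[1,[0,0,0],[0,0,-0.03]],[1,[0,0,0],[0,0,0]]])

```text
time_s: 7.32
ee_pos: [0.488, 0.3055, 0.1475]
tool_rot: [180.0, -0.0, 99.8]
ft_force: [-0.3, 0.2, -1.2]
opening: 0.998
grip_force: 0.0
```

```bash
cat >> h.py <<'E'
def wpts(c):
    z=c['z_map']; v,u=np.indices(z.shape); K=c['K']; ok=z>0
    dx=(u-K[0,2])/K[0,0]; dy=(v-K[1,2])/K[1,1]; th=np.hypot(dx,dy)+1e-9
    ok&=th<1.3
    s=np.tan(np.minimum(th,1.3))/th
    P=np.stack([dx*s*z,dy*s*z,z],-1)[ok]
    return (P-c['t'])@c['R'], c['pixels'][ok]
def wtool(lo,hi,ctr,r,c=None):
    c=c or bot.camera('wrist'); P,_=wpts(c); k=(P[:,2]>lo)&(P[:,2]<hi)&(np.hypot(*(P[:,:2]-np.array(ctr)).T)<r)
    return P[k]
E
python3 - <<'E'
from h import *
w=bot.camera('wrist'); save(w,'w1'); st()
for n,lo,hi,c,r in [('blocktop',.027,.045,(.4895,.3073),.055),('prop',.027,.045,(.447,.199),.06),('rib',.008,.022,(.516,.413),.055),('lid',.018,.03,(.65,.257),.1)]:
    P=wtool(lo,hi,c,r,w); print(n,len(P),rect(P) if len(P) else '')
E
```

```text
t 7.37 pos [488.  305.4 147.5] rot [179.99  -0.    99.96] q [28.4 23.4 86.8 -0.  69.9 18.4] F [0.6 0.2 0.3] op 1.002 g 0.0
blocktop 1759 (array([489.4, 306.6]), 72.1, 26.7, 8.7)
prop 845 (array([440.4, 202. ]), 60.0, 32.8, -24.8)
rib 2761 (array([517.8, 414.9]), 74.4, 46.6, 12.3)
lid 6787 (array([636., 264.]), 179.7, 143.3, 59.2)
```

View pics/w1.png

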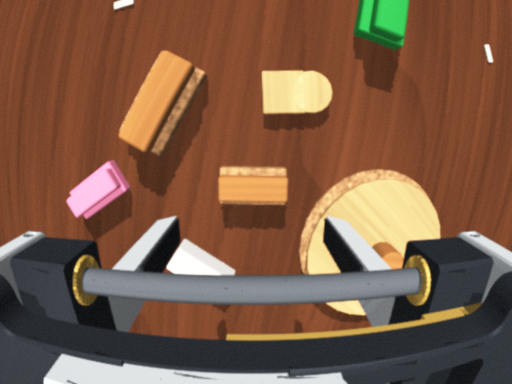

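The wrist view shows the block centred between the fingers at (253,185). The rib is at (297,92), the prop at (200,258), and the lid lies on the mat at (370,235).

Request:
play_rows(rows=[[1,[1,1,-30],[0,0,-0.02]],[1,[0,0,-38],[0,0,0]],[1,[0,0,-38],[0,0,0]],[1,[0,0,-24],[0,0,0]],[1,[0,0,-10],[0,0,0]]])

```text
time_s: 7.78
ee_pos: [0.4872, 0.3053, 0.0037]
tool_rot: [-179.7, 0.1, 98.8]
ft_force: [-0.2, -0.8, -0.7]
opening: 1.0
grip_force: 0.0
```

Request:
play_rows(rows=[[0,[0,0,0],[0,0,0]],[0,[0,0,0],[0,0,0]],[0,[0,0,0],[0,0,0]],[0,[0,0,0],[0,0,0]],[0,[0,0,0],[0,0,0]]])

```text
time_s: 8.2
ee_pos: [0.4897, 0.3068, 0.0094]
tool_rot: [179.8, -0.1, 98.7]
ft_force: [0.4, 0.1, 7.5]
opening: 0.762
grip_force: 40.0
```

Request:
play_rows(rows=[[0,[0,0,10],[0,0,0]],[0,[0,0,25],[0,0,0]],[0,[0,0,35],[0,0,0]],[0,[0,0,40],[0,0,0]],[0,[0,0,40],[0,0,0]]])

```text
time_s: 8.62
ee_pos: [0.4882, 0.306, 0.1601]
tool_rot: [180.0, -0.0, 98.7]
ft_force: [0.6, 0.1, -0.8]
opening: 0.76
grip_force: 40.0
```

Request:
play_rows(rows=[[0,[4,-36,0],[0,0,-0.1]],[0,[4,-36,0],[0,0,-0.05]],[0,[4,-36,0],[0,0,0]],[0,[4,-36,0],[0,0,0]],[0,[4,-36,0],[0,0,0]]])

```text
time_s: 9.03
ee_pos: [0.5085, 0.1246, 0.1588]
tool_rot: [179.9, -0.0, 90.1]
ft_force: [0.7, -0.1, -1.1]
opening: 0.766
grip_force: 40.0
```

Request:
play_rows(rows=[[0,[4,-36,0],[0,0,0]],[0,[4,-36,0],[0,0,0]],[0,[4,-36,0],[0,0,0]],[0,[4,-36,0],[0,0,0]],[0,[4,-36,0],[0,0,0]]])

```text
time_s: 9.45
ee_pos: [0.5285, -0.0556, 0.1588]
tool_rot: [179.9, 0.0, 90.1]
ft_force: [1.1, 0.0, -0.8]
opening: 0.761
grip_force: 40.0
```

Request:
play_rows(rows=[[0,[4,-25,0],[0,0,0]],[0,[1,-10,0],[0,0,0]],[0,[0,0,0],[0,0,0]],[0,[0,0,0],[0,0,0]]])

```text
time_s: 9.78
ee_pos: [0.5335, -0.0882, 0.1579]
tool_rot: [180.0, -0.0, 90.1]
ft_force: [-0.4, -0.1, -0.8]
opening: 0.762
grip_force: 40.0
```

```bash
python3 - <<'E'
from h import *
w=bot.camera('wrist'); save(w,'w2'); st()
P,_=wpts(w); r=np.hypot(*(P[:,:2]-[.533,-.096]).T)
Q=P[(r<.12)&(P[:,2]>.098)&(P[:,2]<.112)]; print('rim',len(Q),cv2.minEnclosingCircle((Q[:,:2]*1000).astype(np.float32)),rect(Q))
t=bot.camera('top'); P=tool(t,.02,.05,(.447,.199),.06); print('prop',len(P),rect(P))
P=tool(t,.098,.112,(.533,-.096),.12);print(len(P),cv2.minEnclosingCircle((P[:,:2]*1000).astype(np.float32)))
E
```

```text
t 9.83 pos [533.5 -87.6 157.8] rot [ 1.7999e+02 -1.0000e-02  9.0150e+01] q [-13.2  18.5  92.    0.   69.5 -13.4] F [-1.   0.1 -0.2] op 0.76 g 40.0
rim 5839 ((532.9095458984375, -96.2998275756836), 94.73220825195312) (array([532.6, -91.4]), 181.8, 181.4, 45.9)
prop 232 (array([446.9, 198.9]), 74.2, 32.0, -25.5)
179 ((544.5829467773438, -41.724666595458984), 75.98627471923828)
```

Request:
play_rows(rows=[[0,[0,-2,-25],[0,0,0]],[0,[0,0,-33],[0,0,0]],[0,[0,0,-33],[0,0,0]],[0,[0,0,-24],[0,0,0]],[0,[0,0,-12],[0,0,0]]])

```text
time_s: 10.3
ee_pos: [0.5323, -0.0891, 0.0277]
tool_rot: [-179.8, -0.1, 90.2]
ft_force: [-0.3, 0.2, -1.3]
opening: 0.763
grip_force: 40.1
```

Request:
play_rows(rows=[[0,[0,0,-6],[0,0,0]],[0,[0,0,-3],[0,0,0]],[0,[0,0,-1],[0,0,0]],[0,[0,0,0],[0,0,0]]])

```text
time_s: 10.63
ee_pos: [0.5343, -0.0907, 0.0216]
tool_rot: [179.9, 0.0, 90.1]
ft_force: [0.5, 0.5, 0.2]
opening: 0.762
grip_force: 40.0
```

Request:
play_rows(rows=[[0.85,[0,0,0],[0,0,0]],[0.88,[0,0,0],[0,0,0]],[0.88,[0,0,0],[0,0,0]],[0.88,[0,0,15],[0,0,0]],[0.88,[0,0,30],[0,0,0]]])

```text
time_s: 11.05
ee_pos: [0.532, -0.0905, 0.0635]
tool_rot: [-179.7, -0.1, 90.1]
ft_force: [-0.1, -0.2, -0.3]
opening: 0.88
grip_force: 0.0
```

Request:
play_rows(rows=[[0.88,[0,0,35],[0,0,0]],[1,[0,10,35],[0,0,0]],[1,[-9,25,15],[0,0,-0.1]],[1,[-10,34,0],[0,0,-0.1]],[1,[-10,34,0],[0,0,-0.1]]])

```text
time_s: 11.47
ee_pos: [0.5046, 0.0129, 0.1519]
tool_rot: [179.8, -0.0, 72.6]
ft_force: [0.5, 0.5, -0.7]
opening: 0.997
grip_force: 0.0
```

Request:
play_rows(rows=[[1,[-10,34,0],[0,0,-0.1]],[1,[-10,34,0],[0,0,-0.04]],[1,[-10,34,0],[0,0,0]],[1,[-10,34,0],[0,0,0]],[1,[-10,30,0],[0,0,0]]])

```text
time_s: 11.88
ee_pos: [0.4539, 0.18, 0.1509]
tool_rot: [180.0, -0.0, 64.9]
ft_force: [1.8, -0.7, -0.0]
opening: 1.002
grip_force: 0.0
```

Request:
play_rows(rows=[[1,[-8,20,0],[0,0,0]],[1,[0,0,0],[0,0,0]],[1,[0,0,0],[0,0,0]]])

```text
time_s: 12.13
ee_pos: [0.4464, 0.1988, 0.1508]
tool_rot: [180.0, -0.0, 65.0]
ft_force: [-0.1, -0.1, 0.4]
opening: 0.999
grip_force: 0.0
```

```bash
python3 - <<'E'
from h import *
t=bot.camera('top')
P=tool(t,.03,.06,(.533,-.096),.08); print('block in tub',len(P),rect(P),np.median(P,0))
for n,lo,hi,c,r in [('stamphandle',.045,.07,(.43,-.33),.05)]:
    P=tool(t,lo,hi,c,r); print(n,len(P),rect(P),P.mean(0))
w=bot.camera('wrist'); st()
P=wtool(.027,.045,(.447,.199),.06,w); print('prop',len(P),rect(P))
P=wtool(.008,.022,(.518,.414),.055,w); print('rib',len(P),rect(P))
E
```

```text
block in tub 186 (array([534.9, -87.2]), 71.0, 35.1, -5.4) [ 0.53609927 -0.08918691  0.04097748]
stamphandle 46 (array([ 431.9, -331.3]), 22.4, 20.3, 23.2) [ 0.43190438 -0.33040327  0.05562014]
t 12.23 pos [446.9 197.6 150.6] rot [179.98  -0.    64.89] q [ 19.6  12.5 100.7  -0.   66.8  44.7] F [ 0.3 -0.5  0.5] op 1.002 g 0.0
prop 2203 (array([446.8, 198.3]), 74.4, 32.0, -25.0)
rib 487 (array([497.3, 393.2]), 50.8, 24.1, -26.4)
```

Request:
play_rows(rows=[[1,[0,1,-30],[0,0,0]],[1,[0,0,-38],[0,0,0]],[1,[0,0,-38],[0,0,0]],[1,[0,0,-24],[0,0,0]],[1,[0,0,-11],[0,0,0]]])

```text
time_s: 12.65
ee_pos: [0.4456, 0.1976, 0.0065]
tool_rot: [-179.8, 0.2, 64.8]
ft_force: [-0.8, -0.3, 0.4]
opening: 0.997
grip_force: 0.0
```

Request:
play_rows(rows=[[0,[0,0,0],[0,0,0]],[0,[0,0,0],[0,0,0]],[0,[0,0,0],[0,0,0]],[0,[0,0,0],[0,0,0]],[0,[0,0,0],[0,0,0]]])

```text
time_s: 13.07
ee_pos: [0.4478, 0.1994, 0.0112]
tool_rot: [179.9, -0.1, 64.9]
ft_force: [0.4, -2.2, 7.7]
opening: 0.786
grip_force: 40.0
```

Request:
play_rows(rows=[[0,[0,0,10],[0,0,0]],[0,[0,0,25],[0,0,0]],[0,[0,0,35],[0,0,0]],[0,[0,0,40],[0,0,0]],[0,[0,0,40],[0,0,0]]])

```text
time_s: 13.48
ee_pos: [0.446, 0.1991, 0.1622]
tool_rot: [180.0, -0.0, 64.9]
ft_force: [0.6, 0.1, -1.1]
opening: 0.786
grip_force: 40.0
```

Request:
play_rows(rows=[[0,[11,-25,0],[0,0,0.1]],[0,[11,-33,0],[0,0,0.1]],[0,[11,-33,0],[0,0,0.1]],[0,[11,-33,0],[0,0,0.1]],[0,[11,-33,0],[0,0,0.036]]])

```text
time_s: 13.9
ee_pos: [0.5018, 0.0407, 0.1609]
tool_rot: [179.9, -0.0, 90.3]
ft_force: [0.8, 1.3, 0.3]
opening: 0.785
grip_force: 40.0
```

Request:
play_rows(rows=[[0,[11,-33,0],[0,0,0]],[0,[11,-33,0],[0,0,0]],[0,[10,-25,0],[0,0,0]],[0,[0,0,0],[0,0,0]],[0,[0,0,0],[0,0,0]]])

```text
time_s: 14.32
ee_pos: [0.5337, -0.0497, 0.1603]
tool_rot: [180.0, 0.0, 89.8]
ft_force: [0.3, 0.6, -0.7]
opening: 0.782
grip_force: 40.0
```

```bash
python3 - <<'E'
from h import *
w=bot.camera('wrist'); save(w,'w3'); st()
P,_=wpts(w); r=np.hypot(*(P[:,:2]-[.533,-.096]).T)
Q=P[(r<.12)&(P[:,2]>.098)&(P[:,2]<.112)]; print('rim',len(Q),cv2.minEnclosingCircle((Q[:,:2]*1000).astype(np.float32)),rect(Q))
P=wtool(.033,.045,(.533,-.096),.08,w); print('block',len(P),rect(P))
P=wtool(.018,.03,(.533,-.096),.08,w); print('cork',len(P),rect(P))
E
```

```text
t 14.37 pos [533.4 -48.8 160.2] rot [ 1.7998e+02 -1.0000e-02  8.9840e+01] q [-9.1 17.7 92.7  0.  69.6 -9. ] F [-0.   0.2 -0.7] op 0.783 g 40.0
rim 5672 ((532.95458984375, -96.66573333740234), 95.13762664794922) (array([533.4, -92.3]), 186.7, 180.9, -0.4)
block 0 (array([0., 0.]), 0.0, 0.0, 0.0)
cork 36 (array([541.2, -71. ]), 56.2, 0.6, -0.3)
```

View pics/w3.png

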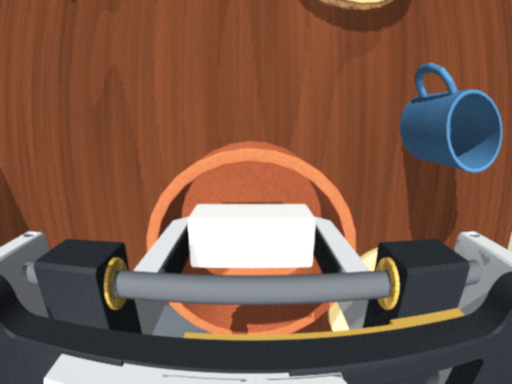

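The prop is held level at (250,236) above the open tub, whose ring is around (250,240). Next I lower it.

Request:
play_rows(rows=[[0,[0,0,-25],[0,0,0]],[0,[0,0,-33],[0,0,0]],[0,[0,0,-33],[0,0,0]],[0,[0,0,-24],[0,0,0]],[0,[0,0,-12],[0,0,0]]])

```text
time_s: 14.78
ee_pos: [0.5321, -0.0474, 0.0302]
tool_rot: [-179.8, -0.0, 90.0]
ft_force: [0.2, -0.3, -0.4]
opening: 0.784
grip_force: 40.0
```

Request:
play_rows(rows=[[0,[0,0,-6],[0,0,0]],[0,[0,0,-4],[0,0,0]],[0,[0,0,-2],[0,0,0]],[0,[0,0,0],[0,0,0]]])

```text
time_s: 15.12
ee_pos: [0.5342, -0.0487, 0.0214]
tool_rot: [179.9, 0.0, 89.9]
ft_force: [-0.5, -0.2, -1.0]
opening: 0.788
grip_force: 40.0
```

Request:
play_rows(rows=[[0.85,[0,0,0],[0,0,0]],[0.87,[0,0,0],[0,0,0]],[0.87,[0,0,0],[0,0,0]],[0.87,[0,0,15],[0,0,0]],[0.87,[0,0,30],[0,0,0]]])

```text
time_s: 15.53
ee_pos: [0.532, -0.0486, 0.0636]
tool_rot: [-179.7, -0.0, 89.9]
ft_force: [-0.2, -0.7, 0.0]
opening: 0.871
grip_force: 0.0
```

Request:
play_rows(rows=[[0.87,[0,0,35],[0,0,0]],[0.87,[0,0,38],[0,0,0]],[0.8,[-5,-20,20],[0,0,0]],[0.7,[-12,-35,0],[0,0,0]],[0.6,[-12,-35,0],[0,0,0]]])

```text
time_s: 15.95
ee_pos: [0.5049, -0.1395, 0.1604]
tool_rot: [179.8, 0.1, 90.0]
ft_force: [0.3, -0.1, -0.4]
opening: 0.696
grip_force: 0.0
```

Request:
play_rows(rows=[[0.6,[-12,-35,0],[0,0,0]],[0.6,[-12,-35,0],[0,0,0]],[0.6,[-12,-35,0],[0,0,0]],[0.6,[-12,-35,0],[0,0,0]],[0.6,[-12,-35,0],[0,0,0]]])

```text
time_s: 16.37
ee_pos: [0.4438, -0.3155, 0.159]
tool_rot: [180.0, 0.0, 89.9]
ft_force: [0.4, -0.0, 0.3]
opening: 0.6
grip_force: 0.0
```

Request:
play_rows(rows=[[0.6,[-12,-17,0],[0,0,0]],[0.6,[0,0,0],[0,0,0]],[0.6,[0,0,0],[0,0,0]]])

```text
time_s: 16.62
ee_pos: [0.4322, -0.3313, 0.1586]
tool_rot: [180.0, -0.0, 89.8]
ft_force: [0.2, 0.7, 1.1]
opening: 0.6
grip_force: 0.0
```

```bash
python3 - <<'E'
from h import *
w=bot.camera('wrist'); save(w,'w4'); st()
P=wtool(.045,.07,(.432,-.3305),.06,w); print('handle',len(P),rect(P),cv2.minEnclosingCircle((P[:,:2]*1000).astype(np.float32)))
P=wtool(.014,.026,(.432,-.3305),.05,w); print('head',len(P),rect(P))
t=bot.camera('top'); save(t,'t4')
P=tool(t,.033,.06,(.533,-.096),.08); print('in tub',len(P),rect(P))
P=tool(t,.008,.022,(.518,.414),.055); print('rib',len(P),rect(P))
E
```

```text
t 16.67 pos [ 432.7 -330.5  158.6] rot [179.99  -0.    89.85] q [-41.2  18.9  91.3   0.   69.7 -41.1] F [ 0.5  0.3 -0.1] op 0.599 g 0.0
handle 468 (array([ 432.2, -332.7]), 22.8, 22.7, 62.0) ((432.2546691894531, -332.78863525390625), 11.972894668579102)
head 1046 (array([ 432.4, -333. ]), 44.2, 44.0, -11.9)
in tub 398 (array([533.9, -67.9]), 74.5, 69.6, -1.0)
rib 309 (array([515.5, 411.8]), 103.4, 77.3, -40.1)
```

Request:
play_rows(rows=[[0.6,[0,-2,-30],[0,0,0]],[0.6,[0,0,-38],[0,0,0]],[0.6,[0,0,-34],[0,0,0]],[0.6,[0,0,-18],[0,0,0]],[0.6,[0,0,-8],[0,0,0]]])

```text
time_s: 17.13
ee_pos: [0.4323, -0.3307, 0.0277]
tool_rot: [-179.8, -0.2, 90.0]
ft_force: [-0.6, 0.2, -0.5]
opening: 0.598
grip_force: 0.0
```

Request:
play_rows(rows=[[0.6,[0,0,-4],[0,0,0]],[0,[0,0,0],[0,0,0]],[0,[0,0,0],[0,0,0]],[0,[0,0,0],[0,0,0]],[0,[0,0,0],[0,0,0]]])

```text
time_s: 17.55
ee_pos: [0.4331, -0.3331, 0.0276]
tool_rot: [179.9, 0.1, 89.9]
ft_force: [0.0, 1.3, 0.3]
opening: 0.355
grip_force: 0.0
```

Request:
play_rows(rows=[[0,[0,0,0],[0,0,0]],[0,[0,0,0],[0,0,0]],[0,[0,0,10],[0,0,0]],[0,[0,0,25],[0,0,0]],[0,[0,0,35],[0,0,0]]])

```text
time_s: 17.97
ee_pos: [0.4315, -0.3319, 0.0958]
tool_rot: [-179.8, -0.2, 89.9]
ft_force: [0.0, -0.5, -0.3]
opening: 0.249
grip_force: 40.0
```

Request:
play_rows(rows=[[0,[0,0,38],[0,0,0]],[0,[5,10,26],[0,0,0]],[0,[17,30,0],[0,0,0.1]],[0,[17,34,0],[0,0,0.1]],[0,[17,34,0],[0,0,0]]])

```text
time_s: 18.38
ee_pos: [0.4889, -0.2238, 0.1617]
tool_rot: [179.9, 0.1, 101.6]
ft_force: [0.6, -0.8, -0.9]
opening: 0.248
grip_force: 40.0
```

Request:
play_rows(rows=[[0,[17,34,0],[0,0,0]],[0,[17,28,0],[0,0,0]],[0,[10,20,0],[0,0,0]],[0,[0,0,0],[0,0,0]],[0,[0,0,0],[0,0,0]]])

```text
time_s: 18.8
ee_pos: [0.5328, -0.1421, 0.161]
tool_rot: [180.0, 0.0, 101.5]
ft_force: [-0.1, -0.5, -0.7]
opening: 0.246
grip_force: 40.0
```

```bash
python3 - <<'E'
from h import *
w=bot.camera('wrist'); save(w,'w5'); st()
P,_=wpts(w); r=np.hypot(*(P[:,:2]-[.533,-.096]).T)
Q=P[(r<.12)&(P[:,2]>.098)&(P[:,2]<.112)]; print('rim',len(Q),cv2.minEnclosingCircle((Q[:,:2]*1000).astype(np.float32)),rect(Q))
P=wtool(.033,.045,(.533,-.096),.08,w); print('tops',len(P),rect(P))
P=wtool(.018,.027,(.533,-.110),.05,w); print('cork edge',len(P),rect(P),P.min(0))
P=wtool(.125,.158,(.533,-.143),.05,w); print('stamp head',len(P),rect(P),P.mean(0))
E
```

```text
t 18.85 pos [ 532.5 -142.9  160.9] rot [1.8000e+02 1.0000e-02 1.0138e+02] q [-18.8  19.6  90.1  -0.   70.3 -30.2] F [-0.5  0.2 -0.9] op 0.244 g 40.0
rim 7872 ((532.9761962890625, -96.65850067138672), 95.14376068115234) (array([531.8, -94.9]), 189.8, 185.4, 30.5)
tops 4056 (array([533.8, -68.8]), 74.6, 70.2, -0.5)
cork edge 812 (array([533.8, -88.3]), 71.2, 45.3, 0.3) [ 0.49813273 -0.11098878  0.01924278]
stamp head 1829 (array([ 532.5, -141.7]), 44.2, 44.0, 89.5) [ 0.53090675 -0.12658199  0.1524786 ]
```

View pics/w5.png

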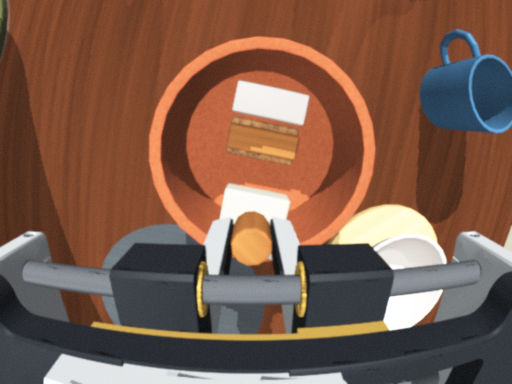

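The wrist view shows the prop at (270,102) and the block at (264,140) side by side in the tub. The stamp is held upright at (252,235) over the free side. Next I lower it.

Request:
play_rows(rows=[[0,[0,0,-25],[0,0,0]],[0,[0,0,-33],[0,0,0]],[0,[0,0,-33],[0,0,0]],[0,[0,0,-18],[0,0,0]],[0,[0,0,-9],[0,0,0]]])

```text
time_s: 19.27
ee_pos: [0.5309, -0.1437, 0.0401]
tool_rot: [-179.8, -0.1, 101.2]
ft_force: [0.4, 0.5, -0.7]
opening: 0.252
grip_force: 40.0
```

Request:
play_rows(rows=[[0,[0,0,-4],[0,0,0]],[0,[0,0,-2],[0,0,0]],[0,[0,0,-1],[0,0,0]],[0,[0,0,0],[0,0,0]]])

```text
time_s: 19.6
ee_pos: [0.5331, -0.1432, 0.0365]
tool_rot: [179.9, 0.1, 101.3]
ft_force: [-0.1, -0.4, -1.3]
opening: 0.248
grip_force: 40.0
```

Request:
play_rows(rows=[[0.45,[0,0,0],[0,0,0]],[0.45,[0,0,0],[0,0,0]],[0.45,[0,0,0],[0,0,0]],[0.45,[0,0,20],[0,0,0]],[0.45,[0,0,35],[0,0,0]]])

```text
time_s: 20.02
ee_pos: [0.5309, -0.1422, 0.0883]
tool_rot: [-179.7, -0.2, 101.3]
ft_force: [0.7, 0.4, -0.6]
opening: 0.449
grip_force: 0.0
```

Request:
play_rows(rows=[[0.6,[0,0,35],[0,0,0]],[0.7,[0,15,25],[0,0,0.1]],[0.8,[-1,35,0],[0,0,0.12]],[0.8,[-1,35,0],[0,0,0.12]],[0.8,[-1,35,0],[0,0,0.12]]])

```text
time_s: 20.43
ee_pos: [0.5295, -0.0216, 0.1512]
tool_rot: [179.9, 0.1, 128.0]
ft_force: [0.1, 0.2, 0.3]
opening: 0.768
grip_force: 0.0
```

Request:
play_rows(rows=[[0.8,[-1,35,0],[0,0,0.12]],[0.8,[-1,35,0],[0,0,0.12]],[0.8,[-1,35,0],[0,0,0.12]],[0.8,[-1,35,0],[0,0,0.12]],[0.8,[-1,35,0],[0,0,0.12]]])

```text
time_s: 20.85
ee_pos: [0.5243, 0.154, 0.1509]
tool_rot: [180.0, 0.0, 162.4]
ft_force: [0.6, -0.9, 0.4]
opening: 0.798
grip_force: 0.0
```

Request:
play_rows(rows=[[0.8,[-1,35,0],[0,0,0.12]],[0.8,[-1,35,0],[0,0,0.12]],[0.8,[-1,35,0],[0,0,0.12]],[0.8,[-1,35,0],[0,0,0.12]],[0.8,[-1,35,0],[0,0,0.05]]])

```text
time_s: 21.27
ee_pos: [0.5193, 0.3291, 0.1508]
tool_rot: [180.0, 0.0, -167.1]
ft_force: [1.2, -1.2, 0.1]
opening: 0.799
grip_force: 0.0
```

Request:
play_rows(rows=[[0.8,[-1,35,0],[0,0,0]],[0.8,[-1,35,0],[0,0,0]],[0.8,[0,17,0],[0,0,0]],[0.8,[0,0,0],[0,0,0]],[0.8,[0,0,0],[0,0,0]]])

```text
time_s: 21.68
ee_pos: [0.5173, 0.4147, 0.1501]
tool_rot: [-180.0, -0.0, -167.5]
ft_force: [-0.3, -0.8, 0.1]
opening: 0.805
grip_force: 0.0
```

```bash
python3 - <<'E'
from h import *
t=bot.camera('top'); save(t,'t5')
P=tool(t,.03,.09,(.533,-.096),.082); print('in tub',len(P),rect(P),'zmax',P[:,2].max())
w=bot.camera('wrist'); st()
P=wtool(.008,.022,(.518,.414),.055,w); print('rib',len(P),rect(P))
for d in bot.masks_of(w,'rib')[:2]: print(d['confidence'],d['rect'])
save(w,'w6')
im=np.hstack([cv2.imread('pics/t5.png')[130:250,250:410],cv2.resize(cv2.imread('pics/w6.png'),(160,120))]); cv2.imwrite('pics/c5.png',cv2.resize(im,None,fx=2.5,fy=2.5))
E
```

```text
in tub 534 (array([533. , -97.5]), 129.1, 74.6, 88.7) zmax 0.07386101030329507
t 21.78 pos [517.8 413.4 150.5] rot [-179.99   -0.   -167.59] q [ 35.4  34.2  70.2  -0.   75.6 -67. ] F [ 1.  -0.4 -0. ] op 0.8 g 0.0
rib 2641 (array([518. , 415.4]), 74.3, 45.7, 11.8)
0.65 [252.1, 184.6, 47.5, 69.9]
```

View pics/c5.png

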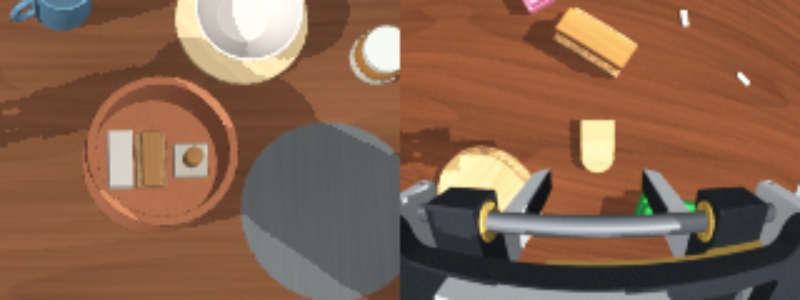

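The left crop shows the prop (120,158), block (152,158) and stamp (192,158) neat in the tub. The right crop shows the rib (597,145) between the fingers.

Request:
play_rows(rows=[[0.8,[0,1.5,-30],[0,0,0]],[0.8,[0,0,-38],[0,0,0]],[0.8,[0,0,-38],[0,0,0]],[0.8,[0,0,-22],[0,0,0]],[0.8,[0,0,-10],[0,0,0]]])

```text
time_s: 22.25
ee_pos: [0.5167, 0.4137, 0.009]
tool_rot: [-179.9, -0.3, -167.6]
ft_force: [-1.4, 0.4, 0.1]
opening: 0.801
grip_force: 0.0
```

Request:
play_rows(rows=[[0.8,[0,0,-5],[0,0,0]],[0.8,[0,0,-3],[0,0,0]],[0,[0,0,0],[0,0,0]],[0,[0,0,0],[0,0,0]],[0,[0,0,0],[0,0,0]]])

```text
time_s: 22.67
ee_pos: [0.5182, 0.4161, 0.006]
tool_rot: [180.0, 0.1, -167.6]
ft_force: [0.2, -0.2, 0.1]
opening: 0.622
grip_force: 0.0
```

Request:
play_rows(rows=[[0,[0,0,0],[0,0,0]],[0,[0,0,0],[0,0,0]],[0,[0,0,0],[0,0,0]],[0,[0,0,0],[0,0,0]]])

```text
time_s: 23.0
ee_pos: [0.5179, 0.416, 0.0052]
tool_rot: [180.0, 0.1, -167.6]
ft_force: [-1.0, -0.0, 5.5]
opening: 0.484
grip_force: 40.0
```

Request:
play_rows(rows=[[0,[0,0,10],[0,0,0]],[0,[0,0,25],[0,0,0]],[0,[0,0,35],[0,0,0]],[0,[0,0,40],[0,0,0]],[0,[0,0,40],[0,0,0]]])

```text
time_s: 23.42
ee_pos: [0.5172, 0.4154, 0.1564]
tool_rot: [-180.0, -0.0, -167.6]
ft_force: [0.2, 1.5, 0.3]
opening: 0.483
grip_force: 40.0
```

Request:
play_rows(rows=[[0,[1,-28,0],[0,0,-0.08]],[0,[1,-35,0],[0,0,-0.08]],[0,[1,-35,0],[0,0,-0.055]],[0,[1,-35,0],[0,0,0]],[0,[1,-35,0],[0,0,0]]])

```text
time_s: 23.83
ee_pos: [0.5222, 0.2462, 0.155]
tool_rot: [180.0, 0.0, -179.9]
ft_force: [0.8, -0.0, -0.8]
opening: 0.481
grip_force: 40.0
```

Request:
play_rows(rows=[[0,[1,-35,0],[0,0,0]],[0,[1,-35,0],[0,0,0]],[0,[1,-35,0],[0,0,0]],[0,[1,-35,0],[0,0,0]],[0,[1,-35,0],[0,0,0]]])

```text
time_s: 24.25
ee_pos: [0.5273, 0.0711, 0.1551]
tool_rot: [180.0, 0.0, -179.9]
ft_force: [1.1, 0.4, -0.6]
opening: 0.484
grip_force: 40.0
```

Request:
play_rows(rows=[[0,[1,-35,0],[0,0,0]],[0,[1,-35,0],[0,0,0]],[0,[1,-35,0],[0,0,0]],[0,[2,-28,0],[0,0,0]],[0,[0,-9,0],[0,0,0]]])

```text
time_s: 24.67
ee_pos: [0.5325, -0.0726, 0.155]
tool_rot: [-180.0, 0.0, 180.0]
ft_force: [-0.2, 0.5, -0.7]
opening: 0.485
grip_force: 40.0
```

```bash
python3 - <<'E'
from h import *
w=bot.camera('wrist'); save(w,'w7'); st()
P,_=wpts(w); r=np.hypot(*(P[:,:2]-[.533,-.096]).T)
Q=P[(r<.12)&(P[:,2]>.098)&(P[:,2]<.112)]; print('rim',len(Q),cv2.minEnclosingCircle((Q[:,:2]*1000).astype(np.float32)),rect(Q))
P=wtool(.14,.18,(.533,-.068),.05,w); print('rib',len(P),rect(P),P[:,2].mean(),np.percentile(P[:,2],[5,95]))
E
```

```text
t 24.72 pos [532.5 -72.2 154.9] rot [-1.7997e+02  2.0000e-02  1.7996e+02] q [ -11.6   18.3   92.7   -0.    69.  -101.6] F [-0.7 -1.4  0.4] op 0.488 g 40.0
rim 5907 ((533.1671752929688, -96.43421173095703), 95.02611541748047) (array([526.1, -94.7]), 182.2, 176.0, 47.9)
rib 8149 (array([528. , -72.6]), 69.2, 65.5, -90.0) 0.1644988231932533 [0.16266686 0.16912831]
```

Request:
play_rows(rows=[[0,[0,4,-25],[0,0,0]],[0,[0,0,-33],[0,0,0]],[0,[0,0,-25],[0,0,0]],[0,[0,0,-12],[0,0,0]],[0,[0,0,-6],[0,0,0]]])

```text
time_s: 25.13
ee_pos: [0.532, -0.0643, 0.0522]
tool_rot: [180.0, -0.1, -179.8]
ft_force: [-0.8, -0.5, -0.8]
opening: 0.483
grip_force: 40.0
```

Request:
play_rows(rows=[[0,[0,0,-4],[0,0,0]],[0,[0,0,-2],[0,0,0]],[0,[0,0,-1],[0,0,0]],[0,[0,0,0],[0,0,0]]])

```text
time_s: 25.47
ee_pos: [0.5331, -0.0653, 0.0473]
tool_rot: [-180.0, 0.1, -179.9]
ft_force: [0.3, -0.3, -0.1]
opening: 0.487
grip_force: 40.0
```

Request:
play_rows(rows=[[0.6,[0,0,0],[0,0,0]],[0.6,[0,0,0],[0,0,0]],[0.6,[0,0,0],[0,0,0]],[0.6,[0,0,20],[0,0,0]],[0.6,[0,0,35],[0,0,0]]])

```text
time_s: 25.88
ee_pos: [0.5309, -0.065, 0.0993]
tool_rot: [179.9, -0.3, -179.9]
ft_force: [-0.2, -0.6, -0.6]
opening: 0.606
grip_force: 0.0
```

Request:
play_rows(rows=[[0.7,[0,0,35],[0,0,0]],[0.7,[10,30,20],[0,0,0]],[0.7,[12,34,0],[0,0,0]],[0.7,[12,34,0],[0,0,0]],[0.7,[12,34,0],[0,0,0]]])

```text
time_s: 26.3
ee_pos: [0.5791, 0.0682, 0.1573]
tool_rot: [180.0, 0.1, -179.9]
ft_force: [0.2, -1.7, -0.2]
opening: 0.699
grip_force: 0.0
```

```bash
python3 - <<'E'
from h import *
w=bot.camera('wrist'); t=bot.camera('top'); save(t,'t8'); save(w,'w8'); st()
P=tool(t,.03,.09,(.533,-.096),.082); print('in tub',len(P),rect(P),'zmax',P[:,2].max())
P=tool(t,.045,.06,(.533,-.07),.05); print('rib',len(P),rect(P),P.mean(0))
P=tool(t,.098,.112,(.533,-.096),.12);print('rim',len(P),cv2.minEnclosingCircle((P[:,:2]*1000).astype(np.float32)))
P=wtool(.045,.07,(.65,.257),.04,w); print('knob',len(P),rect(P),P.mean(0))
P=wtool(.018,.03,(.65,.257),.1,w); print('lid',len(P),rect(P),cv2.minEnclosingCircle((P[:,:2]*1000).astype(np.float32)))
im=np.hstack([cv2.imread('pics/t8.png')[130:250,250:410],cv2.resize(cv2.imread('pics/w8.png'),(160,120))]); cv2.imwrite('pics/c8.png',cv2.resize(im,None,fx=2.5,fy=2.5))
E
```

```text
t 26.4 pos [579.4  70.7 156.5] rot [ 1.7996e+02  3.0000e-02 -1.7965e+02] q [  3.3  23.8  84.8   0.   71.3 -87. ] F [-0.1 -1.  -1.1] op 0.702 g 0.0
in tub 611 (array([ 541.8, -101.1]), 148.3, 83.7, -78.6) zmax 0.07980184811104955
rib 306 (array([533., -67.]), 75.4, 68.2, -1.2) [ 0.53016039 -0.06404655  0.05386491]
rim 524 ((533.7676391601562, -95.76827239990234), 95.17091369628906)
knob 6 (array([634.9, 255.6]), 7.6, 0.6, 84.2) [0.63500986 0.25535201 0.04646853]
lid 6850 (array([620.4, 253.3]), 176.3, 116.3, -84.7) ((645.8933715820312, 255.66006469726562), 90.0404281616211)
```

View pics/c8.png

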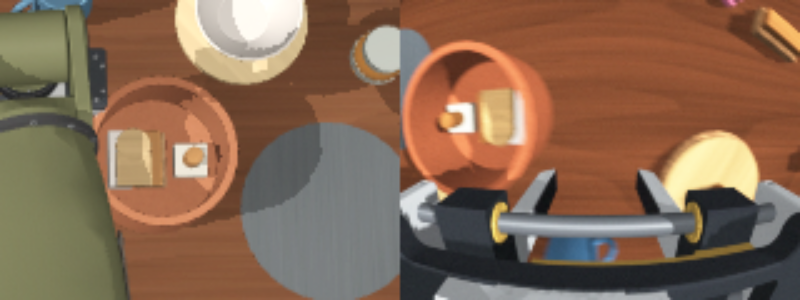

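The left crop shows the rib flat on the prop and block at (140,158), with the stamp at (192,158). The right crop confirms it. All four tools are in, so next I fetch the lid.

Request:
play_rows(rows=[[0.7,[12,32,0],[0,0,0]],[0.7,[13,34,0],[0,0,0]],[0.7,[13,34,0],[0,0,0]],[0.7,[13,34,0],[0,0,0]],[0.7,[13,34,0],[0,0,0]]])

```text
time_s: 26.82
ee_pos: [0.643, 0.2358, 0.1567]
tool_rot: [-180.0, 0.0, -179.9]
ft_force: [0.3, 0.1, 0.7]
opening: 0.699
grip_force: 0.0
```

Request:
play_rows(rows=[[0.7,[6,17,0],[0,0,0]],[0.7,[0,0,0],[0,0,0]],[0.7,[0,0,0],[0,0,0]]])

```text
time_s: 27.07
ee_pos: [0.6485, 0.2517, 0.1559]
tool_rot: [-180.0, -0.0, -179.8]
ft_force: [-0.5, 0.3, 0.4]
opening: 0.701
grip_force: 0.0
```

```bash
python3 - <<'E'
from h import *
w=bot.camera('wrist'); save(w,'w9'); st()
P=wtool(.053,.07,(.65,.257),.04,w); print('knob',len(P),rect(P),P.mean(0),cv2.minEnclosingCircle((P[:,:2]*1000).astype(np.float32)))
P=wtool(.018,.03,(.65,.257),.1,w); print('lid',len(P),rect(P),cv2.minEnclosingCircle((P[:,:2]*1000).astype(np.float32)))
t=bot.camera('top')
P=tool(t,.098,.112,(.533,-.096),.12);print('rim',len(P),cv2.minEnclosingCircle((P[:,:2]*1000).astype(np.float32)),rect(P))
E
```

```text
t 27.12 pos [648.5 250.8 156.2] rot [-1.7998e+02 -3.0000e-02 -1.7988e+02] q [ 18.1  38.4  62.8  -0.   78.9 -72. ] F [0.3 0.1 0.2] op 0.702 g 0.0
knob 912 (array([651.6, 254.5]), 32.8, 32.2, 0.3) [0.65111302 0.25455676 0.05811358] ((652.01171875, 254.62255859375), 16.93033790588379)
lid 18297 (array([650.6, 253. ]), 178.4, 176.2, -37.3) ((651.45947265625, 254.53016662597656), 89.8442611694336)
rim 628 ((533.7935791015625, -95.87998962402344), 95.40202331542969) (array([533. , -95.8]), 187.7, 187.3, -7.7)
```

Request:
play_rows(rows=[[0.7,[3,3,-25],[0,0,0]],[0.7,[0,0,-36],[0,0,0]],[0.7,[0,0,-34],[0,0,0]],[0.7,[0,0,-18],[0,0,0]],[0.7,[0,0,-8],[0,0,0]]])

```text
time_s: 27.58
ee_pos: [0.6503, 0.2527, 0.0323]
tool_rot: [-179.9, -0.2, -180.0]
ft_force: [0.2, 0.4, -0.5]
opening: 0.697
grip_force: 0.0
```

Request:
play_rows(rows=[[0.7,[0,0,-4],[0,0,0]],[0,[0,0,0],[0,0,0]],[0,[0,0,0],[0,0,0]],[0,[0,0,0],[0,0,0]],[0,[0,0,0],[0,0,0]]])

```text
time_s: 28.0
ee_pos: [0.6522, 0.2548, 0.0329]
tool_rot: [180.0, 0.1, -179.9]
ft_force: [-0.3, 0.6, -0.0]
opening: 0.453
grip_force: 0.0
```

Request:
play_rows(rows=[[0,[0,0,0],[0,0,0]],[0,[0,0,0],[0,0,0]],[0,[0,0,0],[0,0,0]]])

```text
time_s: 28.25
ee_pos: [0.6519, 0.2548, 0.0323]
tool_rot: [180.0, 0.1, -179.9]
ft_force: [-0.7, -0.8, 6.1]
opening: 0.353
grip_force: 40.0
```

Request:
play_rows(rows=[[0,[0,0,10],[0,0,0]],[0,[0,0,25],[0,0,0]],[0,[0,0,35],[0,0,0]],[0,[0,0,38],[0,0,0]],[0,[0,0,38],[0,0,0]]])

```text
time_s: 28.67
ee_pos: [0.6511, 0.2546, 0.1792]
tool_rot: [-180.0, -0.1, -179.9]
ft_force: [0.5, 0.8, -1.8]
opening: 0.355
grip_force: 40.0
```

Request:
play_rows(rows=[[0,[-11,-28,0],[0,0,0]],[0,[-12,-35,0],[0,0,0]],[0,[-12,-35,0],[0,0,0]],[0,[-12,-35,0],[0,0,0]],[0,[-12,-35,0],[0,0,0]]])

```text
time_s: 29.08
ee_pos: [0.5916, 0.0853, 0.1778]
tool_rot: [-180.0, 0.0, -179.9]
ft_force: [1.1, 0.4, -0.4]
opening: 0.356
grip_force: 40.0
```

Request:
play_rows(rows=[[0,[-12,-35,0],[0,0,0]],[0,[-12,-35,0],[0,0,0]],[0,[-12,-35,0],[0,0,0]],[0,[-12,-35,0],[0,0,0]],[0,[-10,-30,0],[0,0,0]]])

```text
time_s: 29.5
ee_pos: [0.5335, -0.0852, 0.178]
tool_rot: [-180.0, 0.0, -179.9]
ft_force: [-0.1, 0.3, -1.8]
opening: 0.355
grip_force: 40.0
```

Request:
play_rows(rows=[[0,[-1,-12,0],[0,0,0]],[0,[0,0,0],[0,0,0]],[0,[0,0,0],[0,0,0]],[0,[0,0,0],[0,0,0]]])

```text
time_s: 29.83
ee_pos: [0.534, -0.0943, 0.1775]
tool_rot: [180.0, -0.0, -179.8]
ft_force: [-0.0, 0.3, -2.2]
opening: 0.353
grip_force: 40.0
```

```bash
python3 - <<'E'
from h import *
w=bot.camera('wrist'); save(w,'w10'); st()
P=wtool(.098,.11,(.533,-.096),.1,w); print('rim',len(P),rect(P))
P=wtool(.16,.18,(.533,-.096),.1,w); print('lid',len(P),rect(P),cv2.minEnclosingCircle((P[:,:2]*1000).astype(np.float32)),np.percentile(P[:,2],[5,50,95]))
c=(P[:,:2]-P[:,:2].mean(0)); print('tilt',np.linalg.lstsq(np.c_[c,np.ones(len(c))],P[:,2],rcond=None)[0])
t=bot.camera('top'); save(t,'t10')
P=tool(t,.16,.18,(.533,-.096),.12);print('lidtop',len(P),cv2.minEnclosingCircle((P[:,:2]*1000).astype(np.float32)))
P=tool(t,.098,.11,(.533,-.096),.12);print('rimtop',len(P),cv2.minEnclosingCircle((P[:,:2]*1000).astype(np.float32)))
E
```

```text
t 29.88 pos [534.  -94.1 177.5] rot [ 1.7999e+02 -1.0000e-02 -1.7980e+02] q [ -13.9   17.6   90.5    0.    72.  -104.1] F [ 0.9  0.2 -2.1] op 0.354 g 40.0
rim 0 (array([0., 0.]), 0.0, 0.0, 0.0)
lid 31944 (array([528.9, -98.2]), 175.3, 166.7, -38.1) ((533.6422729492188, -94.75308990478516), 89.874267578125) [0.16859642 0.16966002 0.17073224]
tilt [ 0.0005631  -0.00094442  0.16968882]
lidtop 258 ((535.3134765625, -83.68508911132812), 83.92948150634766)
rimtop 98 ((521.8890380859375, -23.64596939086914), 59.465999603271484)
```

Request:
play_rows(rows=[[0,[-0.5,-1.7,-12],[0,0,0]],[0,[0,0,-14],[0,0,0]],[0,[0,0,-8],[0,0,0]],[0,[0,0,-4],[0,0,0]],[0,[0,0,-3],[0,0,0]]])

```text
time_s: 30.35
ee_pos: [0.5332, -0.0965, 0.1361]
tool_rot: [180.0, -0.0, -179.8]
ft_force: [0.1, -0.3, -2.3]
opening: 0.355
grip_force: 40.0
```

Request:
play_rows(rows=[[0,[0,0,-3],[0,0,0]],[0,[0,0,-3],[0,0,0]],[0,[0,0,-3],[0,0,0]],[0,[0,0,-3],[0,0,0]],[0,[0,0,0],[0,0,0]]])

```text
time_s: 30.77
ee_pos: [0.533, -0.097, 0.1239]
tool_rot: [180.0, -0.0, -179.9]
ft_force: [-0.1, 0.4, -2.5]
opening: 0.351
grip_force: 40.0
```

Request:
play_rows(rows=[[0,[0,0,-1],[0,0,0]],[0,[0,0,-1],[0,0,0]],[0,[0,0,-1],[0,0,0]],[0,[0,0,0],[0,0,0]]])

```text
time_s: 31.1
ee_pos: [0.5331, -0.097, 0.1213]
tool_rot: [180.0, -0.0, -179.9]
ft_force: [-0.3, 0.3, -1.5]
opening: 0.356
grip_force: 40.0
```

Request:
play_rows(rows=[[0.5,[0,0,0],[0,0,0]],[0.7,[0,0,0],[0,0,0]],[0.7,[0,0,0],[0,0,0]],[0.7,[0,0,0],[0,0,0]]])

```text
time_s: 31.43
ee_pos: [0.5332, -0.097, 0.1216]
tool_rot: [-180.0, 0.0, -179.9]
ft_force: [0.1, -0.0, 0.4]
opening: 0.603
grip_force: 0.0
```

Request:
play_rows(rows=[[0.7,[0,0,15],[0,0,0]],[0.7,[0,0,30],[0,0,0]],[0.7,[0,0,30],[0,0,0]],[0.7,[0,0,0],[0,0,0]],[0.7,[0,0,0],[0,0,0]]])

```text
time_s: 31.85
ee_pos: [0.5337, -0.0971, 0.1978]
tool_rot: [-180.0, 0.2, -179.9]
ft_force: [0.4, -0.2, -0.1]
opening: 0.701
grip_force: 0.0
```

```bash
python3 - <<'E'
from h import *
w=bot.camera('wrist'); save(w,'w11'); st()
P=wtool(.107,.12,(.533,-.096),.1,w); print('lid',len(P),cv2.minEnclosingCircle((P[:,:2]*1000).astype(np.float32)),np.percentile(P[:,2],[5,50,95]))
c=(P[:,:2]-P[:,:2].mean(0)); print('tilt',np.linalg.lstsq(np.c_[c,np.ones(len(c))],P[:,2],rcond=None)[0])
P=wtool(.14,.16,(.533,-.096),.05,w); print('knob',len(P),rect(P))
E
```

```text
t 31.9 pos [533.1 -97.  196.3] rot [-1.7999e+02  3.0000e-02 -1.7988e+02] q [ -14.2   16.6   89.2    0.    74.2 -104.3] F [-0.1  0.6 -1.8] op 0.699 g 0.0
lid 23339 ((531.409423828125, -98.62418365478516), 91.38912963867188) [0.11221676 0.11333702 0.11447038]
tilt [ 0.00124864 -0.00125196  0.11333942]
knob 1310 (array([532.6, -96.8]), 32.6, 32.6, -1.4)
```

View pics/w11.png

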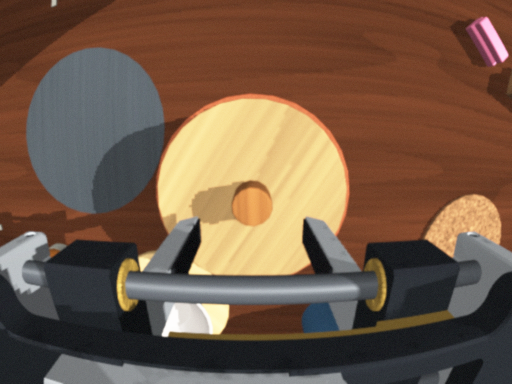

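The lid is seated level: the disc at (253,185) sits concentric in the terracotta rim, with its top at 113 mm. The slate at (95,130) is clear. Next I go round behind the tub to push it.

Request:
play_rows(rows=[[0.6,[3,11,0],[0,0,-0.12]],[0.6,[3,11,0],[0,0,-0.12]],[0.6,[3,11,0],[0,0,-0.12]],[0.6,[3,11,0],[0,0,-0.12]],[0.6,[3,11,0],[0,0,-0.12]]])

```text
time_s: 32.32
ee_pos: [0.5477, -0.0414, 0.1949]
tool_rot: [-179.9, -0.1, 145.4]
ft_force: [0.6, -0.3, 0.7]
opening: 0.595
grip_force: 0.0
```

Request:
play_rows(rows=[[0.6,[3,11,0],[0,0,-0.12]],[0.6,[3,11,0],[0,0,-0.12]],[0.6,[3,11,0],[0,0,-0.12]],[0.6,[3,11,0],[0,0,-0.12]],[0.6,[3,11,0],[0,0,-0.12]]])

```text
time_s: 32.73
ee_pos: [0.5627, 0.0136, 0.1948]
tool_rot: [-179.9, -0.1, 111.0]
ft_force: [0.5, -0.6, -0.0]
opening: 0.602
grip_force: 0.0
```

Request:
play_rows(rows=[[0.6,[3,11,0],[0,0,-0.12]],[0.6,[2,6,0],[0,0,-0.12]],[0.6,[0,0,0],[0,0,-0.12]],[0.6,[0,0,0],[0,0,-0.12]],[0.6,[0,0,0],[0,0,-0.12]]])

```text
time_s: 33.15
ee_pos: [0.5676, 0.0302, 0.1948]
tool_rot: [-179.9, 0.0, 76.7]
ft_force: [0.1, -0.1, 0.2]
opening: 0.6
grip_force: 0.0
```

Request:
play_rows(rows=[[0.6,[0,0,0],[0,0,-0.04]],[0.6,[0,0,0],[-0.096,0.027,0]],[0.6,[0,0,0],[0,0,0]]])

```text
time_s: 33.4
ee_pos: [0.5677, 0.0307, 0.1948]
tool_rot: [-179.8, 6.0, 74.8]
ft_force: [-0.4, 1.0, -0.4]
opening: 0.597
grip_force: 0.0
```

```bash
python3 - <<'E'
from h import *
from scipy.spatial.transform import Rotation as R
st(); s=bot.observe(); print(R.from_euler('xyz',s['tool_rot'],degrees=True).as_matrix().round(3))
t=bot.camera('top')
P=tool(t,.107,.12,(.533,-.096),.12);print('lidtop',len(P),cv2.minEnclosingCircle((P[:,:2]*1000).astype(np.float32)))
E
```

```text
t 33.4 pos [567.7  30.7 194.8] rot [-179.84    6.03   74.76] q [ 2.1 21.4 83.2 -5.8 77.5 18.7] F [-0.4  1.  -0.4] op 0.597 g 0.0
[[ 0.261  0.965 -0.03 ]
 [ 0.96  -0.263 -0.101]
 [-0.105 -0.003 -0.994]]
lidtop 2185 ((532.6097412109375, -95.2188720703125), 94.38847351074219)
```

Request:
play_rows(rows=[[0.6,[0,0,-30],[0,0,0]],[0.6,[0,0,-36],[0,0,0]],[0.6,[0,0,-36],[0,0,0]],[0.6,[0,0,-36],[0,0,0]],[0.6,[0,0,-22],[0,0,0]]])

```text
time_s: 33.87
ee_pos: [0.566, 0.0298, 0.0321]
tool_rot: [-179.7, 5.7, 74.7]
ft_force: [0.6, 0.2, 0.4]
opening: 0.603
grip_force: 0.0
```

Request:
play_rows(rows=[[0.6,[0,0,-10],[0,0,0]],[0.6,[0,0,-4],[0,0,0]],[0.6,[-2,-7,0],[0,0,0]],[0.6,[-2,-7,0],[0,0,0]],[0.6,[-1,-4,0],[0,0,0]]])

```text
time_s: 34.28
ee_pos: [0.5636, 0.0109, 0.024]
tool_rot: [179.9, 5.7, 74.7]
ft_force: [-0.2, 0.2, 0.4]
opening: 0.594
grip_force: 0.0
```

Request:
play_rows(rows=[[0.6,[-1,-4,0],[0,0,0]],[0.6,[-1,-4,0],[0,0,0]],[0.6,[-1,-4,0],[0,0,0]],[0.6,[-1,-4,0],[0,0,0]],[0.6,[-1,-4,0],[0,0,0]]])

```text
time_s: 34.7
ee_pos: [0.5587, -0.0077, 0.023]
tool_rot: [179.9, 5.6, 74.7]
ft_force: [1.7, 7.0, 1.3]
opening: 0.601
grip_force: 3.4
```

Request:
play_rows(rows=[[0.6,[-1.4,-5,0],[0,0,0]],[0.6,[-2.2,-8,0],[0,0,0]],[0.6,[-2.2,-8,0],[0,0,0]],[0.6,[-2.2,-8,0],[0,0,0]],[0.6,[-2.2,-8,0],[0,0,0]]])

```text
time_s: 35.12
ee_pos: [0.5484, -0.0446, 0.0229]
tool_rot: [180.0, 5.6, 74.7]
ft_force: [2.2, 6.8, 1.8]
opening: 0.598
grip_force: 3.5
```

Request:
play_rows(rows=[[0.6,[-2.2,-8,0],[0,0,0]],[0.6,[-2.2,-8,0],[0,0,0]],[0.6,[-2.2,-8,0],[0,0,0]],[0.6,[-2.2,-8,0],[0,0,0]],[0.6,[-2.2,-8,0],[0,0,0]]])

```text
time_s: 35.53
ee_pos: [0.5374, -0.0847, 0.0229]
tool_rot: [180.0, 5.6, 74.7]
ft_force: [2.1, 7.5, 2.4]
opening: 0.6
grip_force: 3.6
```

```bash
python3 - <<'E'
from h import *
st(); t=bot.camera('top')
P=tool(t,.107,.12,(.515,-.165),.14);print('lidtop',len(P),cv2.minEnclosingCircle((P[:,:2]*1000).astype(np.float32)),rect(P))
P=tool(t,.135,.16,(.515,-.165),.1);print('knob',len(P),rect(P))
m=bot.masks_of(t,'slate')[0]['pixels']; Q=pts(t,m); print('slate',rect(Q))
E
```

```text
t 35.53 pos [537.4 -84.7  22.9] rot [179.97   5.63  74.71] q [-10.   29.6  96.7  -6.9  54.4   9.3] F [2.1 7.5 2.4] op 0.6 g 3.6
lidtop 1805 ((508.301025390625, -181.03591918945312), 93.29525756835938) (array([ 512.4, -202.2]), 184.4, 138.2, 9.3)
knob 103 (array([ 508.8, -178.5]), 34.8, 30.9, -88.0)Traceback (most recent call last):
  File "<stdin>", line 5, in <module>
IndexError: list index out of range
```

Request:
play_rows(rows=[[0.6,[-2.2,-8,0],[0,0,0]],[0.6,[-2.2,-8,0],[0,0,0]],[0.6,[-2.2,-8,0],[0,0,0]],[0.6,[-2.2,-8,0],[0,0,0]],[0.6,[-2.2,-8,0],[0,0,0]]])

```text
time_s: 36.05
ee_pos: [0.5263, -0.1244, 0.0227]
tool_rot: [-180.0, 5.6, 74.7]
ft_force: [1.9, 7.6, 1.6]
opening: 0.6
grip_force: 3.7
```

Request:
play_rows(rows=[[0.6,[-2.2,-8,0],[0,0,0]],[0.6,[-2.2,-8,0],[0,0,0]],[0.6,[-2.2,-8,0],[0,0,0]],[0.6,[-2.2,-8,0],[0,0,0]],[0.6,[-2.2,-8,0],[0,0,0]]])

```text
time_s: 36.47
ee_pos: [0.5153, -0.1644, 0.0227]
tool_rot: [-180.0, 5.6, 74.7]
ft_force: [1.9, 6.8, 2.5]
opening: 0.601
grip_force: 3.8
```

Request:
play_rows(rows=[[0.6,[-2.2,-8,0],[0,0,0]],[0.6,[-2.2,-8,0],[0,0,0]],[0.6,[-2.2,-8,0],[0,0,0]],[0.6,[-2.2,-8,0],[0,0,0]],[0.6,[-2.2,-8,0],[0,0,0]]])

```text
time_s: 36.88
ee_pos: [0.5043, -0.2044, 0.0227]
tool_rot: [-180.0, 5.6, 74.7]
ft_force: [1.8, 8.1, 3.7]
opening: 0.596
grip_force: 4.0
```

```bash
python3 - <<'E'
from h import *
st(); t=bot.camera('top')
P=tool(t,.107,.12,(.475,-.3),.14);print('lidtop',len(P),cv2.minEnclosingCircle((P[:,:2]*1000).astype(np.float32)),rect(P))
P=tool(t,.135,.16,(.475,-.3),.1);print('knob',len(P),rect(P))
E
```

```text
t 36.88 pos [ 504.3 -204.4   22.7] rot [-179.98    5.65   74.72] q [-23.1  29.   97.6  -7.   52.8  -3.6] F [1.8 8.1 3.7] op 0.596 g 4.0
lidtop 1644 ((475.5346374511719, -298.5635070800781), 93.82540893554688) (array([ 467.4, -328.3]), 187.3, 121.8, -15.2)
knob 106 (array([ 476. , -297.2]), 32.1, 31.2, 23.8)
```

Request:
play_rows(rows=[[0.6,[-2.1,-8,0],[0,0,0]],[0.6,[-2.1,-8,0],[0,0,0]],[0.6,[-2,-7,0],[0,0,0]],[0.6,[-1.3,-5,0],[0,0,0]],[0.6,[-0.8,-3,0],[0,0,0]]])

```text
time_s: 37.35
ee_pos: [0.4959, -0.2355, 0.0226]
tool_rot: [-180.0, 5.7, 74.7]
ft_force: [1.5, 8.7, 3.0]
opening: 0.601
grip_force: 4.3
```

Request:
play_rows(rows=[[0.6,[0,0,0],[0,0,0]],[0.6,[1,4,0],[0,0,0]],[0.6,[3,10,0],[0,0,0]],[0.6,[7,25,0],[0,0,0]],[0.6,[8,30,0],[0,0,0]]])

```text
time_s: 37.77
ee_pos: [0.5146, -0.1664, 0.0223]
tool_rot: [-179.9, 5.7, 74.6]
ft_force: [0.4, 0.5, -0.1]
opening: 0.598
grip_force: 0.0
```

Request:
play_rows(rows=[[0.6,[8,30,20],[0,0,0]],[0.6,[0,30,35],[0,0,0]],[0.6,[0,30,35],[0,0,0]],[0.6,[0,30,35],[0,0,0]],[0.6,[0,20,20],[0,0,0]]])

```text
time_s: 38.18
ee_pos: [0.5229, -0.0329, 0.1604]
tool_rot: [179.9, 5.7, 74.8]
ft_force: [0.4, -0.1, 0.5]
opening: 0.596
grip_force: 0.0
```

```bash
python3 - <<'E'
from h import *
st(); t=bot.camera('top'); save(t,'t13'); s=bot.camera('side'); save(s,'s13')
P=tool(t,.107,.12,(.468,-.33),.14);print('lidtop',len(P),cv2.minEnclosingCircle((P[:,:2]*1000).astype(np.float32)),rect(P),np.percentile(P[:,2],[5,50,95]))
c=(P[:,:2]-P[:,:2].mean(0)); print('tilt',np.linalg.lstsq(np.c_[c,np.ones(len(c))],P[:,2],rcond=None)[0])
P=tool(t,.135,.16,(.468,-.33),.1);print('knob',len(P),rect(P))
a=cv2.imread('pics/t13.png')[90:300,80:460]; b=cv2.imread('pics/s13.png')[100:,230:]
cv2.imwrite('pics/c13.png',np.vstack([cv2.resize(a[:,:],(540,298)),cv2.resize(b,(282*298//284,298)) if 0 else cv2.copyMakeBorder(cv2.resize(b,(296,298)),0,0,0,244,0)]))
E
```

```text
t 38.18 pos [522.9 -32.9 160.4] rot [179.88   5.69  74.77] q [-4.7 17.  93.7 -6.  70.2 12.6] F [ 0.4 -0.1  0.5] op 0.596 g 0.0
lidtop 2495 ((467.31640625, -327.6983337402344), 94.42301177978516) (array([ 467.1, -326.9]), 186.0, 185.1, 25.1) [0.10871182 0.11404783 0.1185538 ]
tilt [ 0.00170599 -0.00200015  0.11386932]
knob 106 (array([ 467.3, -328.9]), 32.1, 31.7, 80.1)
```

View pics/c13.png

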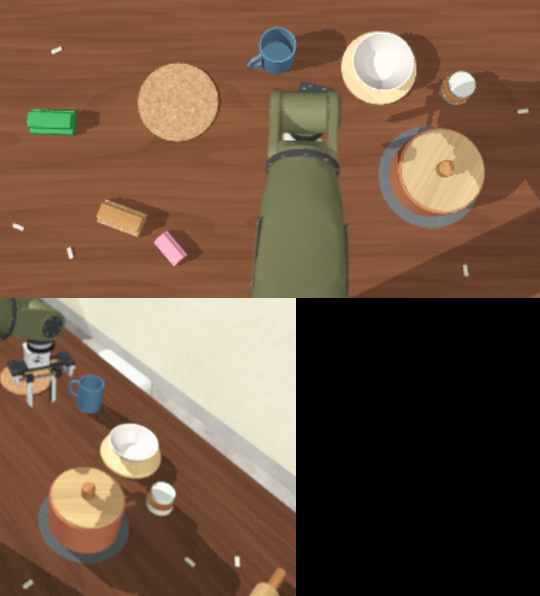

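The closed tub stands level on the slate: the lid centre is at (467,-328) and the slate centre at (468,-330) mm. The jug, bowl and jar have not moved, and no tool is left on the bench.

```bash
python3 -c "
from h import *
print(bot.sign_off())"
```

```text
the job is handed in; nothing more can be done
None
```

The job is handed in: the rib, prop, block and stamp (there was no comb) are in the tub, its lid sits level, and the closed tub stands wholly on the slate, about 2 mm off centre, after about 38 s of run time.

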